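Post the boxed bulb through the returns hopper's flap

ROBOT

A 6-joint arm with a two-finger parallel gripper is mounted at the origin on a cart in front of the work surface, level with it; the furniture and walls round the work are solid. World frame = base frame: x ahead of the robot, y to its left, z up, the work surface at z = 0. Lengths are in mm, angles in rad, forces in N, time in s.
With the tool pointing down it reaches from about 400 to 925 mm from the base axis. Payload 12.5 kg.
Tool frame: the origin (TCP) lies at the very end of the fingers, on their centre line; the grasp point (between the pads) lies 19 mm behind it; z points along the fingers, y is the direction in which the jaws open and shut (so a half turn about z gives the same grasp; the last joint's range is limited). The gripper opens to 95 mm and grips with 3 to 60 N. Pads are 20 mm wide; open, the fingers measure 119 mm over their backs; the gripper's body (75 mm by 180 mm) begins 59 mm behind the grasp point.
Start: joints at [1.022, 0.491, 1.559, -0, 1.092, -0.106], TCP at [267.781, 564.748, 214.661] pointing down, gripper open.
Joint ranges: [-3.1, 3.1], [-0.84, 2.19], [0.05, 2.79], [-1.13, 4.28], [0.06, 2.93], [-2.69, 2.69]. Speed limits (rad/s): [2.22, 2.22, 2.79, 3.14, 3.14, 3.14].

INTERFACE

Orientations are given as [roll, pitch, yaw] about the fixed x, y, z axes, in that order (R = Rz(yaw) Ry(pitch) Rx(roll)).
In Python, from cell import env gives the robot as it stands.
- The arm moves only by the shell command python3 -m pendant 'ROWS'. ROWS is JSON, a list that holds one entry, the list of rows, each a list of 5 numbers: the opening, from 0 (shut) to 1 (fully open), then the shift along the tool's x, y, z in m, then the turn about the tool's z in rad. A call has exactly 8 rows; each row is the pose to reach, as a shift and turn from the pose commanded when the call began, along the tool's axes at that moment; what a row does not reach only later rows make up. A row lasts 1/10 s, in which the tool goes at most 50 mm and 8.59 degrees, less where a joint would pass 70% of its speed; a pose out of reach is approached as far as the arm can. A call with a gripper value outside its range is refused whole. The fingers move at their own pace and stop on an object; the grip force is fixed at half the most. Time passes only in rows, so rows that repeat a pose let the fingers close, or fill a call up. It gives the time, the measured TCP pose, the force and the opening at its end, in the units of the state.
- env.state(): the state, without advancing time (a new reading comes with each control period).
- env.read_camera(name): name is "side" or "top" or "wrist"; returns a dict with "image" (480x640x3 uint8, blue, green, red), "range_z" (480x640 float32, mm along the optical axis (not along the pixel's ray), 0 where there is no reading), "fx", "fy", "cx", "cy" (pixels), "rvec" (rotation vector, rad) and "tvec" (3), from world to camera coordinates, as OpenCV has them; the wrist camera has in their place "tool_from_camera" (4x4, takes a point from camera to tool coordinates, whose origin is the TCP and whose axes are the flange's). Camera axes: x right, y down, z forward; pixel columns grow to the right and rows downward; lengths in mm; the calibration is good to about 2 mm. A picture is of the moment at which its call begins: read the wrist's pose just before it.
- env.job_done(): hands the job in, once; it reports no verdict.
The state is a dict: "t": time; "joints": joint angles; "qvel": joint speeds; "tau": joint torques, N m; "eef_pos": TCP position; "tcp_rot": TCP orientation; "ft_force": force on the tool from outside, world axes, zero at the start; "moment": the same for the moment, N m; "opening": opening from 0.0 (shut) to 1.0 (fully open).
Only numpy, scipy, OpenCV 4.12 (cv2) and the standard library are available. Lean on these libraries where they do the work, as an engineer would, in place of code of your own. Each camera call takes 0.05 s, during which the arm holds its last target. There are 200 camera calls.

TASK

Using only the outside of the fingers, slide the small cube-shaped bulb carton along the feed table to the middle, in front of the hanging flap of the returns hopper, and push it on through the flap so that it drops into the catch box behind. Then draw back so that the flap swings fully shut behind it. Only push: do not pinch, lift or carry the carton, and leave the long carton, the relay and the other things on the desk where they are.

Things in the scene. Friction and masses are not known exactly. Their poses are not given: they have to be found in the camera images.
- hopper: Grey sheet-metal returns hopper, fixed to the desk; place and yaw vary. Origin on the desk top (z = 0), below the middle of the flap, where feed table and catch box meet; x points into the hopper, y to its left, z up. Highest part: the closed roof of the catch box, top at z = 140 mm. All mm below are in this frame
- feed_table (a point): Centre of the top of the hopper's feed table, at x = -95, y = 0, z = 70 mm: a flat bare steel plate without rims, 190 mm along x (x -190 to 0) and 300 mm along y. At x = 0 it ends at a straight edge with a free drop into the catch box
- doorway (a point): Bottom middle of the doorway (x = 0, y = 0, z = 70 mm) in the hopper's front wall, which stands at x = -3 to 0 mm, 132 mm wide. The doorway is 85 mm wide (y -42.5 to 42.5); the lintel over it has its underside 64 mm above the feed table. The flap hangs in it
- catch_box (a point): Centre of the catch box's floor, at x = 67, y = 0, z = 4 mm. Inside it reaches x 0 to 135 and y -63 to 63 mm, with walls 3 mm thick and a fixed roof
- flap (a joint): Angle of the flap, a light grey plastic plate 80 mm wide, 56 mm high, 3 mm thick (16 g) that hangs freely from a level hinge along y at x = 4, z = 131 mm. 0 = hanging shut; grows as its lower edge swings inward (+x), to 1.45 rad at most; it does not open outward. Gravity alone shuts it, within about a second
- flap_edge (a point): Middle of the flap's lower edge; shut, it lies at x = 4, y = 0, z = 74 mm
- bulb_box: The carton to post: a near-cubic white card box with an orange band, 50 x 50 x 47 mm high, about 0.12 kg, loose on the left or right part of the feed table (varies), about 90 mm aside of the flap's middle, 105 mm before it, turned up to 0.4 rad. Origin at the centre of its underside. Slides with ordinary friction; tips over the table's edge (x = 0) once its middle is past it
- bulb_box_center (a point): Centre of the bulb carton, 23.5 mm above its underside
- plug_box: Bystander, loose: red long carton 30 x 90 x 30 mm, long side along its y, lying on the other side part of the feed table. Origin at the centre of its underside
- relay: Bystander, loose: black relay 28 x 28 mm, 26 mm high and 38 mm with its pins, standing on the feed table near its back left corner, about 27 mm before the hopper's front plane and 125 mm left of the middle. Origin at the centre of its underside
- tape_roll: Bystander, loose: black roll of tape, 60 mm across, 19 mm high, lying on the desk to the left
- spanner: Bystander, loose: steel spanner 159 mm long lying on the desk to the left, beyond the tape roll

How it is judged (in metres and radians):
On the way, in this order (a step that is already met when the one before it is completed fails the run):
1. The bulb carton, still on the feed table, stands in the doorway and pushes the flap open (value of joint flap above 0.45 rad and x of bulb_box_center in the frame of hopper between -0.035 and 0.035 m and y of bulb_box_center in the frame of hopper between -0.03 and 0.03 m and z of bulb_box_center in the frame of hopper above 0.075 m).
2. The bulb carton is in the catch box (x of bulb_box_center in the frame of hopper above 0.015 m and z of bulb_box_center in the frame of hopper below 0.06 m), for 0.1 s.
At the end, for the whole second after the job is handed in: The bulb carton lies at rest inside the catch box (its centre between the walls and less than 60 mm above the desk), the flap hangs shut (within 0.06 rad), and the long carton, relay, tape roll and spanner are within 20 mm of where they stood (all of step 2 and x of bulb_box_center in the frame of hopper below 0.13 m and y of bulb_box_center in the frame of hopper between -0.06 and 0.06 m and linear speed of bulb_box below 0.02 m/s and value of joint flap below 0.06 rad and distance of each of plug_box, relay, tape_roll, spanner from where it was at the start of the episode below 0.02 m); the robot touches nothing.
It fails at once if The bulb carton is lifted: its centre comes more than 25 mm above its height on the table (height (world z) of bulb_box_center above 0.1185 m).
It fails at once if The bulb carton is pushed off the feed table to the front or side (height (world z) of bulb_box_center below 0.065 m and x of bulb_box_center in the frame of hopper below 0 m).
It fails at once if The long carton, the relay, the tape roll or the spanner is moved by more than 20 mm (distance of any of plug_box, relay, tape_roll, spanner from where it was at the start of the episode above 0.02 m).
It also fails if it takes over 54 s, if anything falls off the work surface, if the arm or the gripper's body presses on something with over 40 N, if the wrist force passes 120 N, or if a joint passes its speed limit or range.

## Working session

There is one attempt and no reset: what is moved stays moved. The work goes in short steps, Python scripts to look and compute and a shell command to move; the robot and the scene stay as the last step left them, time stands still between calls to the robot, and variables do not carry over. Pictures are saved under pics/ and viewed, about 8 in all and at most 12, crops included, and the job is handed in when it is done.

```bash
mkdir -p pics; ls; cat > h.py <<'E'
import numpy as np, cv2
from cell import env
def cloud(name):
    s=env.state(); c=env.read_camera(name); z=c["range_z"].astype(float)
    v,u=np.mgrid[0:480,0:640]
    P=np.dstack([(u-c["cx"])/c["fx"]*z,(v-c["cy"])/c["fy"]*z,z])
    if "rvec" in c:
        R=cv2.Rodrigues(np.array(c["rvec"],float))[0]; W=(P-np.array(c["tvec"]).ravel())@R
    else:
        from scipy.spatial.transform import Rotation as Ro
        T=np.array(c["tool_from_camera"]); R=Ro.from_euler("xyz",s["tcp_rot"]).as_matrix()
        W=(P@T[:3,:3].T+T[:3,3])@R.T+np.array(s["eef_pos"])
    W[z==0]=np.nan
    return c["image"],W
E
python3 - <<'E'
from h import *
s=env.state(); print({k:s[k] for k in("t","eef_pos","tcp_rot","opening")})
for n in("top","side"):
    im,W=cloud(n); cv2.imwrite(f"pics/{n}0.png",im); np.save(f"{n}0.npy",W)
E
```

```text
pics
{'t': 0.0, 'eef_pos': array([267.63708049, 564.52113656, 214.05468714]), 'tcp_rot': array([-3.14046088e+00, -1.15464499e-04,  2.69880457e+00]), 'opening': 1.0007340770537698}
```

View pics/top0.png

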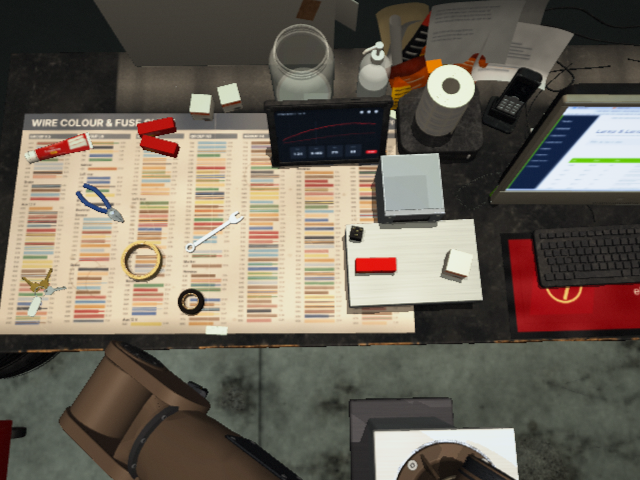

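View pics/side0.png

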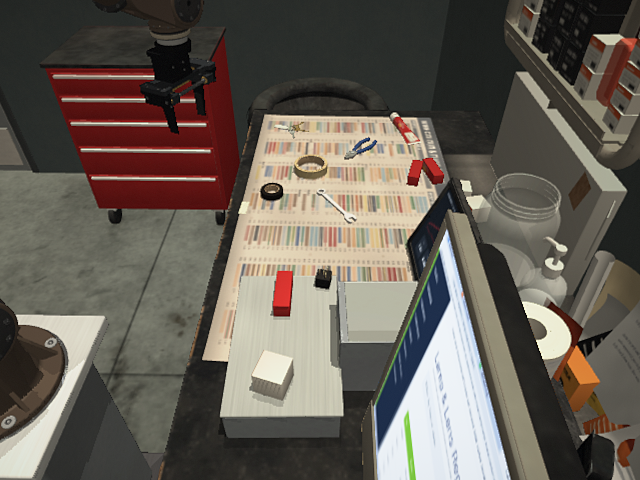

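The top view shows the hopper table at px (347–482, 222–305) and the roof at (410,185). The bulb carton is on the right at (458,263), the long carton at (375,265) and the relay at (356,233). The side view agrees.

```bash
python3 - <<'E'
from h import *
W=np.load("top0.npy");im=cv2.imread("pics/top0.png")
reg=np.zeros((480,640),bool);reg[140:315,335:495]=1
def rect(m,n):
    p=W[m][:,:2].astype(np.float32);r=cv2.minAreaRect(p);print(n,len(p),np.round(r[0],1),np.round(r[1],1),round(r[2],2),"z",np.median(W[m][:,2]).round(1))
    print("   corners",np.round(cv2.boxPoints(r),0).tolist())
def band(a,b):return reg&(W[...,2]>a)&(W[...,2]<b)
er=lambda m:cv2.morphologyEx(m.astype(np.uint8),cv2.MORPH_OPEN,np.ones((3,3)))>0
t=er(band(60,80));rect(t,"table");rect(er(band(133,150)),"roof")
hi=band(90,125)
n,l,st,c=cv2.connectedComponentsWithStats(er(band(88,127)).astype(np.uint8))
for i in range(1,n):
    if st[i,4]>20:print(c[i].round());rect(l==i,"obj")
E
```

```text
table 9489 [627.5  66.4] [401.9 305.5] 3.67 z 70.6
   corners [[417.0, 206.0], [437.0, -99.0], [838.0, -73.0], [818.0, 232.0]]
roof 3621 [689.3  64.1] [144.2 132.6] 1.58 z 140.6
   corners [[615.0, 128.0], [619.0, -4.0], [763.0, -0.0], [760.0, 132.0]]
[413. 216.]
obj 54 [624.3  60.3] [ 2.7 39.5] 0.17 z 102.7
   corners [[623.0, 80.0], [623.0, 41.0], [626.0, 41.0], [626.0, 80.0]]
[387. 219.]
obj 46 [617.9 119.3] [26.5 12.1] 62.33 z 104.8
   corners [[606.0, 110.0], [617.0, 105.0], [629.0, 128.0], [619.0, 134.0]]
[436. 217.]
obj 30 [619.6   8.7] [22.5  4.2] 83.85 z 105.2
   corners [[616.0, -2.0], [620.0, -3.0], [623.0, 20.0], [619.0, 20.0]]
[356. 232.]
obj 152 [591.1 188.5] [27.8 28.1] 78.09 z 96.6
   corners [[575.0, 178.0], [602.0, 172.0], [608.0, 199.0], [580.0, 205.0]]
[458. 263.]
obj 619 [513.9 -33.9] [50.9 52. ] 72.48 z 117.0
   corners [[481.0, -50.0], [531.0, -66.0], [546.0, -17.0], [497.0, -2.0]]
[376. 264.]
obj 578 [516.6 147.9] [90.3 31.2] 89.86 z 100.2
   corners [[501.0, 103.0], [532.0, 103.0], [532.0, 193.0], [501.0, 193.0]]
```

```bash
cat >> h.py <<'E'
O=np.array([0.,0.]);YAW=0.
E
python3 - <<'E'
from h import *
W=np.load("top0.npy");b=np.zeros((480,640),bool);b[200:315,335:495]=1
m=b&(W[...,2]>64)&(W[...,2]<78)&(W[...,0]<612)&(W[...,0]>400)
m=cv2.morphologyEx(m.astype(np.uint8),cv2.MORPH_OPEN,np.ones((3,3)))>0
P=W[m][:,:2]
# front edge: min x per y-bin ; left/right edges: extreme y per x-bin
ys=np.arange(-70,190,4);f=[(y,P[abs(P[:,1]-y)<2][:,0].min()) for y in ys if (abs(P[:,1]-y)<2).any()]
f=np.array(f);k=np.polyfit(f[:,0],f[:,1],1);print("front",k,"resid",np.std(f[:,1]-np.polyval(k,f[:,0])))
for g,n in((np.max,"left"),(np.min,"right")):
    e=[(x,g(P[abs(P[:,0]-x)<2][:,1])) for x in np.arange(440,600,4)]
    e=np.array(e);q=np.polyfit(e[:,0],e[:,1],1);print(n,q,"at front,510:",np.polyval(q,[420,510]),np.std(e[:,1]-np.polyval(q,e[:,0])))
E
```

```text
front [-2.67036286e-02  4.33844412e+02] resid 0.6320069877666428
left [2.72744199e-02 1.94165961e+02] at front,510: [205.62121725 208.07591504] 0.6403220900166553
right [ 3.01852029e-02 -1.05044731e+02] at front,510: [-92.36694596 -89.65027769] 0.8979173972952186
```

```bash
sed -i '$d' h.py; cat >> h.py <<'E'
from scipy.spatial.transform import Rotation as Ro
O=np.array([621.,62.3]);YAW=0.028
H=np.array([[np.cos(YAW),-np.sin(YAW)],[np.sin(YAW),np.cos(YAW)]])
def hop(p):return (np.asarray(p)[...,:2]-O)@H
def go(x,y,z,turn_to):
    "shift in tool axes (m) and tool turn to reach hopper-frame x,y,z(mm), yaw (rel. hopper)"
    s=env.state();R=Ro.from_euler("xyz",s["tcp_rot"]).as_matrix()
    w=np.r_[H@[x,y]+O,z]-s["eef_pos"];R2=Ro.from_euler("xyz",[np.pi,0,turn_to+YAW]).as_matrix()
    rel=Ro.from_matrix(R.T@R2).as_rotvec()
    print("shift",(R.T@w/1000).round(4),"turn",rel.round(3),"now hop",hop(s["eef_pos"]).round(1),s["eef_pos"][2].round(1))
E
python3 -c "
from h import *
go(-110,-150,200,np.pi/2)"
```

```text
shift [-0.5045 -0.486   0.0146] turn [-1.0e-03  0.0e+00  1.1e+00] now hop [-339.2  512. ] 214.1
```

```bash
python3 -m pendant '[[[0.2,-0.036,-0.035,0,0.1],[0.2,-0.072,-0.070,0,0.2],[0.2,-0.108,-0.105,0,0.3],[0.2,-0.144,-0.140,0,0.4],[0.2,-0.18,-0.174,0,0.5],[0.2,-0.216,-0.209,0,0.6],[0.2,-0.252,-0.243,0,0.7],[0.2,-0.252,-0.243,0,0.7]]]'; python3 -c "
from h import *
go(-110,-150,200,np.pi/2)"
```

```text
t: 0.9
eef_pos: [392.9, 233.0, 214.6]
tcp_rot: [-3.141, 0.001, 1.99]
ft_force: [-0.5, 1.4, 0.0]
opening: 0.385
shift [-0.3455 -0.02    0.0148] turn [-0.     0.001  0.391] now hop [-223.2  177. ] 214.6
```

```bash
python3 -m pendant '[[[0.2,-0.049,-0.003,0,0.06],[0.2,-0.098,-0.006,0,0.12],[0.2,-0.147,-0.009,0,0.18],[0.2,-0.196,-0.012,0,0.24],[0.2,-0.245,-0.015,0,0.3],[0.2,-0.294,-0.018,0,0.36],[0.2,-0.343,-0.02,0,0.39],[0.2,-0.345,-0.02,0,0.39]]]'; python3 -c "
from h import *
go(-110,-147,80,np.pi/2)
im,W=cloud('wrist');cv2.imwrite('pics/w1.png',im)
m=(W[...,2]>108)&(W[...,2]<125)
m=cv2.morphologyEx(m.astype(np.uint8),cv2.MORPH_OPEN,np.ones((3,3)))
n,l,st,c=cv2.connectedComponentsWithStats(m)
for i in range(1,n):
    if st[i,4]>300:
        r=cv2.minAreaRect(hop(W[l==i]).astype(np.float32));print(st[i,4],r,np.median(W[l==i][:,2]))
m=abs(W[...,2]-70)<6;print('table z',np.median(W[m][:,2]),hop(W[m]).min(0))
"
```

```text
t: 1.7
eef_pos: [518.1, -88.8, 214.1]
tcp_rot: [3.141, 0.001, 1.605]
ft_force: [-1.2, 0.8, -0.7]
opening: 0.198
shift [ 0.0013 -0.003   0.1341] turn [0.001 0.001 0.006] now hop [-107.1 -148.2] 214.1
555 ((1.0952003002166748, -23.734130859375), (2.401634693145752, 31.387317657470703), 2.4814751148223877) 115.25402629948286
404 ((-4.695570945739746, -53.91029357910156), (3.6175010204315186, 24.18001365661621), 5.41344690322876) 116.17729133982951
6504 ((-111.19798278808594, -92.60352325439453), (50.167598724365234, 50.22802734375), 70.90096282958984) 116.90483522705853
999 ((22.093366622924805, -196.71116638183594), (44.25588607788086, 17.988285064697266), 62.40628433227539) 116.471388276512
table z 69.9434914614603 [-191.64797903 -149.26558391]
```

View pics/w1.png

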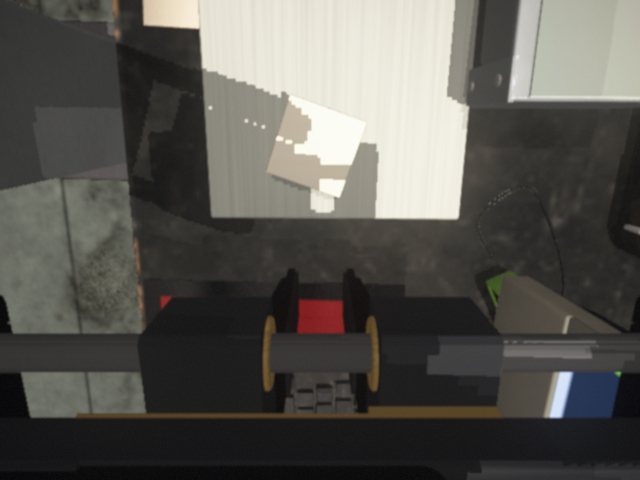

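```bash
python3 -c "
from h import *
W=np.load('top0.npy').reshape(-1,3);W=W[~np.isnan(W[:,0])];h=hop(W)
for lo,hi in((-150,-110),(-190,-150),(-230,-190)):
  m=(h[:,1]>lo)&(h[:,1]<hi)&(h[:,0]>-250)&(h[:,0]<200)&(W[:,2]>85)
  if m.any():print(lo,'min x',h[m][:,0].min(),W[m][:,2].max())
"
python3 -m pendant '[[[0.2,0.001,-0.003,0.03,0],[0.2,0.001,-0.003,0.06,0],[0.2,0.001,-0.003,0.09,0],[0.2,0.001,-0.003,0.11,0],[0.2,0.001,-0.003,0.12,0],[0.2,0.001,-0.003,0.13,0],[0.2,0.001,-0.003,0.133,0.006],[0.2,0.001,-0.003,0.133,0.006]]]'; python3 -c "
from h import *
go(-111,-35,80,np.pi/2)"
```

```text
-150 min x -132.43986714598572 123.12662046512473
-190 min x 22.905849485988444 494.34832742781964
-230 min x 19.869590427116922 496.87721219082556
t: 2.55
eef_pos: [513.4, -83.8, 81.8]
tcp_rot: [3.141, -0.0, 1.603]
ft_force: [0.5, -0.8, 0.1]
opening: 0.199
shift [0.108  0.001  0.0018] turn [ 0.    -0.     0.004] now hop [-111.6 -143. ] 81.8
```

```bash
cat >> h.py <<'E'
def carton(cam="top"):
    im,W=cloud(cam);h=hop(W)
    m=(W[...,2]>109)&(W[...,2]<127)&(h[...,0]>-190)&(h[...,0]<-8)&(abs(h[...,1])<150)
    m=cv2.morphologyEx(m.astype(np.uint8),cv2.MORPH_OPEN,np.ones((3,3)))
    n,l,st,c=cv2.connectedComponentsWithStats(m)
    for i in range(1,n):
        if st[i,4]>60:
            r=cv2.minAreaRect(h[l==i].astype(np.float32));print(cam,st[i,4],np.round(r[0],1),np.round(r[1],1),round(r[2],1))
    return im,W
E
python3 -m pendant '[[[0.2,0.01,0,0.001,0],[0.2,0.02,0,0.001,0],[0.2,0.03,0,0.001,0],[0.2,0.04,0,0.001,0],[0.2,0.05,0,0.001,0],[0.2,0.06,0,0.001,0],[0.2,0.07,0,0.001,0],[0.2,0.07,0,0.001,0]]]'; python3 -c "
from h import *
go(-111,-35,80,np.pi/2)
im,W=carton();carton('side')
cv2.imwrite('pics/t2.png',cv2.resize(im[140:320,330:500],None,fx=3,fy=3))"
```

```text
t: 3.35
eef_pos: [510.7, -12.7, 80.5]
tcp_rot: [-3.141, -0.0, 1.604]
ft_force: [-0.3, -0.0, -0.4]
opening: 0.2
shift [0.0369 0.0015 0.0005] turn [-0.001 -0.     0.005] now hop [-112.3  -71.9] 80.5
top 451 [-119.6  -33.4] [45.7 50.7] 89.9
```

View pics/t2.png

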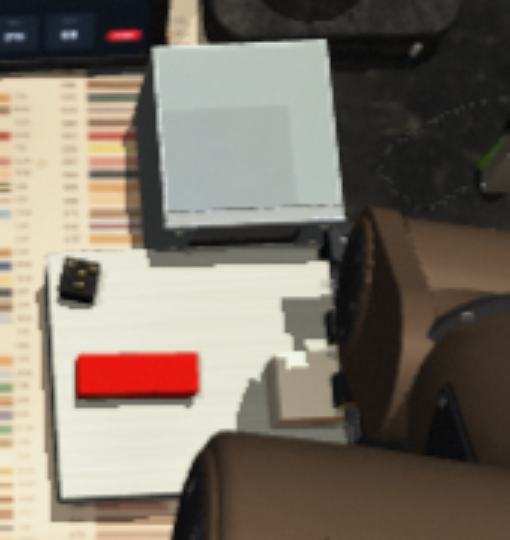

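The carton is squared up, centred at about (-120, -36) in the hopper frame, and the bystanders are in place. I'll push it on to the middle, then back off and lift.

```bash
python3 -m pendant '[[[0.2,0.008,0,0,0],[0.2,0.016,0,0,0],[0.2,0.024,0,0,0],[0.2,0.03,0,0,0],[0.2,0.036,0,0,0],[0.2,0.036,0,0,0],[0.2,0.02,0,0,0],[0.2,0.01,0,0,0]]]'; python3 -m pendant '[[[0.2,-0.01,0,0,0],[0.2,-0.02,0,-0.02,0],[0.2,-0.03,0,-0.06,0],[0.2,-0.03,0,-0.1,0],[0.2,-0.03,0,-0.13,0],[0.2,-0.03,0,-0.13,0],[0.2,-0.03,0,-0.13,0],[0.2,-0.03,0,-0.13,0]]]'; python3 -c "
from h import *
go(-175,0,130,np.pi)
go(-175,0,130,0)
im,W=carton();carton('side');carton('wrist')
cv2.imwrite('pics/t3.png',cv2.resize(im[140:320,330:500],None,fx=3,fy=3))"
```

```text
t: 4.25
eef_pos: [510.8, -4.6, 80.7]
tcp_rot: [3.141, -0.0, 1.603]
ft_force: [0.4, 0.4, 0.2]
opening: 0.2
t: 5.05
eef_pos: [511.2, -34.2, 209.6]
tcp_rot: [-3.14, -0.0, 1.603]
ft_force: [-0.2, -0.4, 0.2]
opening: 0.198
shift [ 0.0936 -0.0621  0.0797] turn [-1.000e-03 -2.000e-03 -1.567e+00] now hop [-112.4  -93.4] 209.6
shift [ 0.0936 -0.0621  0.0797] turn [-2.000e-03  1.000e-03  1.575e+00] now hop [-112.4  -93.4] 209.6
top 527 [-119.8   -0.7] [50.6 50.7] 1.0
side 289 [-127.5    0.7] [20.2 52.1] 6.5
side 136 [-101.    -1.8] [45.1  9.7] 89.5
wrist 7495 [-1.214e+02  1.000e-01] [50.3 49.2] 0.1
```

View pics/t3.png

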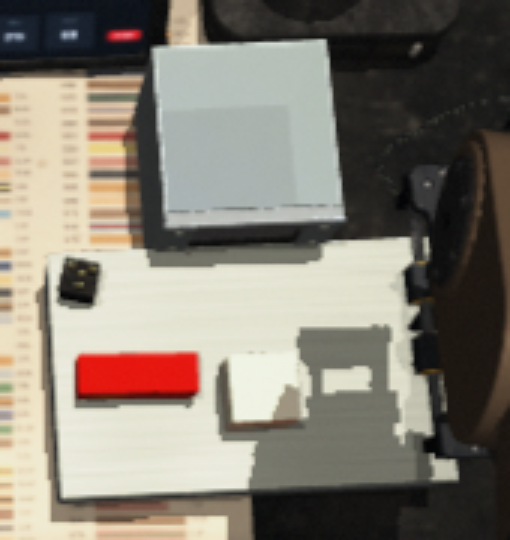

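The carton is centred and square at about (-120.5, 0). Next I move behind it at height and turn 90°.

```bash
python3 -m pendant '[[[0.2,0,-0.02,0,0.14],[0.2,0,-0.04,0,0.28],[0.2,0.02,-0.062,0,0.42],[0.2,0.04,-0.062,0,0.56],[0.2,0.06,-0.062,0,0.70],[0.2,0.08,-0.062,0,0.84],[0.2,0.094,-0.062,0,0.98],[0.2,0.094,-0.062,0,1.12]]]';  python3 -c "
from h import *
go(-175,0,82,0)"
```

```text
t: 6.0
eef_pos: [446.4, 59.2, 210.1]
tcp_rot: [-3.141, 0.001, 0.479]
ft_force: [-0.0, 0.3, 0.4]
opening: 0.197
shift [-0.001   0.0015  0.1281] turn [-0.001  0.001  0.451] now hop [-174.6    1.8] 210.1
```

```bash
python3 -m pendant '[[[0.2,-0.001,0.0015,0,0.14],[0.2,-0.001,0.0015,0,0.28],[0.2,-0.001,0.0015,0,0.42],[0.2,-0.001,0.0015,0.03,0.451],[0.2,-0.001,0.0015,0.07,0.451],[0.2,-0.001,0.0015,0.1,0.451],[0.2,-0.001,0.0015,0.12,0.451],[0.2,-0.001,0.0015,0.128,0.451]]]';  python3 -c "
from h import *
go(-55,0,82,0)"
```

```text
t: 6.8
eef_pos: [445.6, 56.1, 80.6]
tcp_rot: [-3.141, 0.004, 0.032]
ft_force: [-0.4, -0.4, -0.1]
opening: 0.199
shift [ 0.1205 -0.0008 -0.0019] turn [-0.     0.004  0.004] now hop [-175.5   -1.3] 80.6
```

```bash
python3 -m pendant '[[[0.2,0.014,0,0,0],[0.2,0.026,-0.001,-0.001,0],[0.2,0.038,-0.001,-0.001,0],[0.2,0.05,-0.001,-0.001,0],[0.2,0.062,-0.001,-0.001,0],[0.2,0.074,-0.001,-0.001,0],[0.2,0.084,-0.001,-0.001,0],[0.2,0.084,-0.001,-0.001,0]]]';  python3 -c "
from h import *
go(-15,0,82,0)
im,W=carton();carton('side');
cv2.imwrite('pics/t4.png',cv2.resize(im[140:320,330:500],None,fx=3,fy=3))"
```

```text
t: 7.6
eef_pos: [531.9, 59.7, 83.6]
tcp_rot: [-3.142, -0.001, 0.032]
ft_force: [0.5, -0.4, -0.2]
opening: 0.201
shift [0.0742 0.0002 0.0017] turn [-0.    -0.001  0.004] now hop [-89.2  -0.1] 83.6
side 454 [-41.7   1.6] [30.5 51.9] 0.3
```

View pics/t4.png

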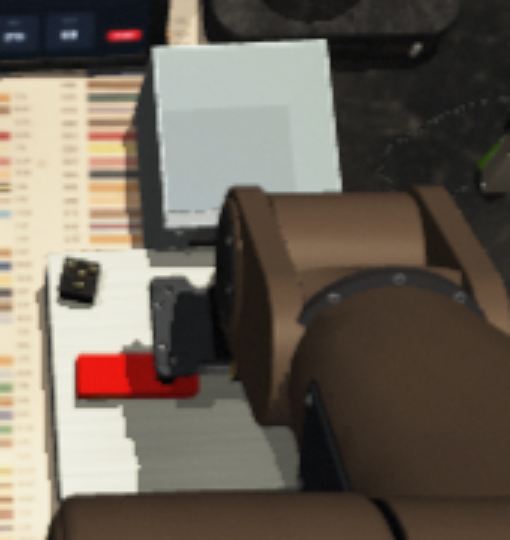

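The top view is mostly hidden by the arm, but the red carton and relay haven't moved. The side cloud has the carton square at y≈1.6. Pushing on through the flap.

```bash
python3 -m pendant '[[[0.2,0.01,0,0.001,0],[0.2,0.02,0,0.001,0],[0.2,0.03,0,0.001,0],[0.2,0.04,0,0.001,0],[0.2,0.05,0,0.001,0],[0.2,0.058,0,0.001,0],[0.2,0.066,0,0.001,0],[0.2,0.068,0,0.001,0]]]';  python3 -c "
from h import *
go(-15,0,82,0)
im,W=carton('side')
cv2.imwrite('pics/s5.png',cv2.resize(im[240:440,200:440],None,fx=3,fy=3))"
```

```text
t: 8.5
eef_pos: [599.7, 61.9, 82.5]
tcp_rot: [-3.142, -0.001, 0.032]
ft_force: [0.0, 0.1, 0.4]
opening: 0.2
shift [0.0063 0.0002 0.0006] turn [-0.    -0.001  0.004] now hop [-21.3   0.2] 82.5
```

View pics/s5.png

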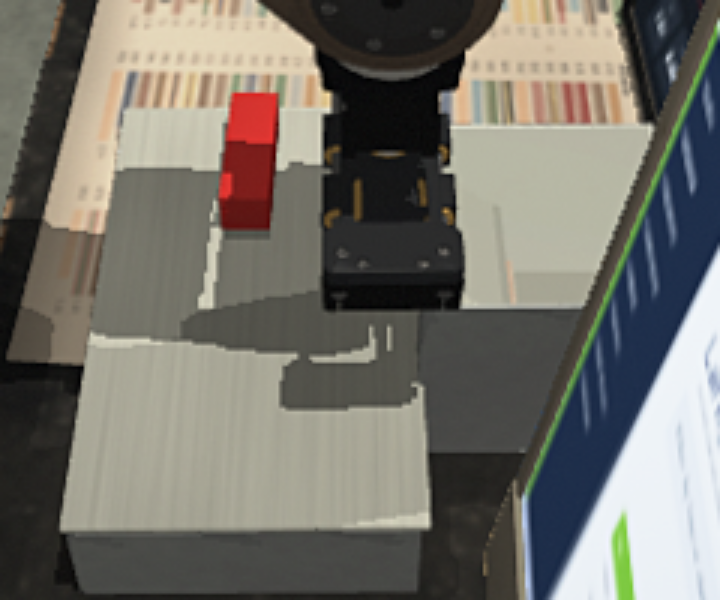

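The carton and flap are hidden by the gripper. I'll nudge the last few mm and pause, then draw back and look with the wrist camera.

```bash
python3 -m pendant '[[[0.2,0.003,0,0,0],[0.2,0.005,0,0,0],[0.2,0.005,0,0,0],[0.2,0.005,0,0,0],[0.2,-0.005,0,0,0],[0.2,-0.03,0,0,0],[0.2,-0.07,0,0,0],[0.2,-0.11,0,0,0]]]';  python3 -m pendant '[[[0.2,-0.02,0,0,0],[0.2,-0.03,0,-0.01,0],[0.2,-0.04,0,-0.04,0],[0.2,-0.06,0,-0.08,0],[0.2,-0.06,0,-0.08,0],[0.2,-0.06,0,-0.08,0],[0.2,-0.06,0,-0.08,0],[0.2,-0.06,0,-0.08,0]]]';python3 -c "
from h import *
go(-175,0,82,0)
im,W=cloud('wrist');cv2.imwrite('pics/w6.png',im)
im,W=cloud('top');cv2.imwrite('pics/t6.png',cv2.resize(im[140:320,330:500],None,fx=3,fy=3))"
```

```text
t: 9.35
eef_pos: [486.3, 58.4, 82.5]
tcp_rot: [-3.142, 0.0, 0.032]
ft_force: [-0.0, -0.2, 0.2]
opening: 0.203
t: 10.15
eef_pos: [428.6, 56.5, 161.8]
tcp_rot: [-3.141, 0.002, 0.032]
ft_force: [0.2, 0.3, -0.1]
opening: 0.2
shift [ 0.0176 -0.0004  0.0797] turn [-0.     0.002  0.004] now hop [-192.5   -0.4] 161.8
```

View pics/w6.png

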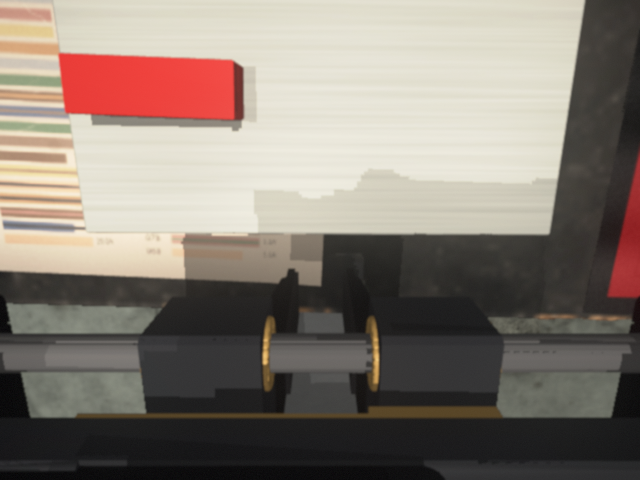

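The wrist view misses the doorway; the visible part of the feed table is empty. I'll rise for a wider view.

```bash
python3 -m pendant '[[[0.2,0,0,-0.04,0],[0.2,0,0,-0.08,0],[0.2,0,0,-0.12,0],[0.2,0,0,-0.16,0],[0.2,0,0,-0.2,0],[0.2,0,0,-0.2,0],[0.2,0,0,-0.2,0],[0.2,0,0,-0.2,0]]]';python3 -c "
from h import *
im,W=cloud('wrist');print(env.state()['eef_pos'])
h=hop(W)
m=(abs(h[...,1])<38)&(h[...,0]>-12)&(h[...,0]<130)&(W[...,2]>20)&(W[...,2]<128)
P=np.c_[h[m],W[m][:,2]]
for a in range(20,128,9):
  q=P[(P[:,2]>=a)&(P[:,2]<a+9)]
  if len(q):print(a,len(q),'x',np.percentile(q[:,0],[5,50,95]).round(1))
v,u=np.where(m)
a=im.copy()
if len(v):
  print(u.min(),u.max(),v.min(),v.max())
cv2.imwrite('pics/w7.png',im)"
```

```text
t: 11.05
eef_pos: [428.2, 56.5, 361.1]
tcp_rot: [-3.141, 0.003, 0.032]
ft_force: [-0.0, -1.1, -0.0]
opening: 0.203
[428.23675157  56.45858818 361.1201957 ]
65 420 x [-11.8  -9.6  -7.5]
282 358 0 5
```

View pics/w7.png

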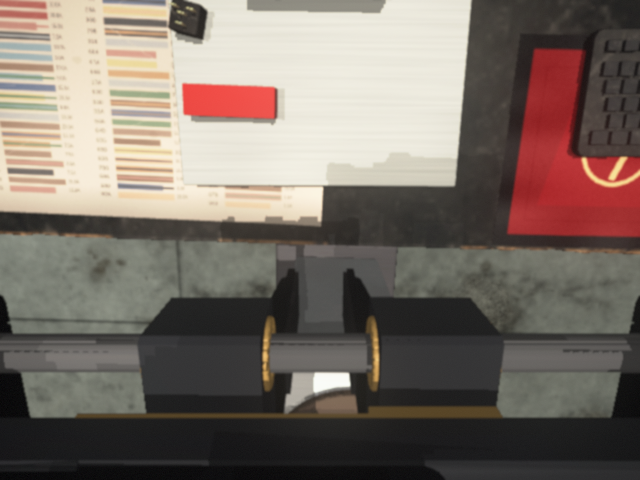

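The feed table is empty right up to the doorway. I'll move forward a little at height to see the flap.

```bash
python3 -m pendant '[[[0.2,0.02,0,0,0],[0.2,0.04,0,0,0],[0.2,0.06,0,0,0],[0.2,0.06,0,0,0],[0.2,0.06,0,0,0],[0.2,0.06,0,0,0],[0.2,0.06,0,0,0],[0.2,0.06,0,0,0]]]';python3 -c "
from h import *
W0=np.load('top0.npy')
for c in('wrist','top'):
  im,W=cloud(c);h=hop(W)
  for n,(A,h) in {'now':(W,h),**({'start':(W0,hop(W0))} if c=='top' else {})}.items():
    m=(abs(h[...,1])<36)&(h[...,0]>-6)&(h[...,0]<130)&(A[...,2]>-5)&(A[...,2]<128)
    P=np.c_[h[m],A[m][:,2]];print(c,n,len(P))
    for a in range(0,128,12):
      q=P[(P[:,2]>=a)&(P[:,2]<a+12)]
      if len(q):print(a,len(q),'x',np.percentile(q[:,0],[5,50,95]).round(1))
    m=(A[...,2]>88)&(A[...,2]<112)&(h[...,0]>-190)&(h[...,0]<-8)&(abs(h[...,1])<150)
    m=cv2.morphologyEx(m.astype(np.uint8),cv2.MORPH_OPEN,np.ones((3,3)))
    k,l,st,_=cv2.connectedComponentsWithStats(m)
    for i in range(1,k):
      if st[i,4]>60:print('  obj',np.round(cv2.minAreaRect(h[l==i].astype(np.float32))[0],1))
  if c=='wrist':cv2.imwrite('pics/w8.png',im[:300])
  else:cv2.imwrite('pics/t8.png',cv2.resize(im[140:320,330:500],None,fx=3,fy=3))
"
```

```text
t: 11.9
eef_pos: [488.1, 58.4, 362.9]
tcp_rot: [-3.142, -0.0, 0.032]
ft_force: [0.5, 0.5, 0.5]
opening: 0.198
wrist now 817
0 50 x [ 7.7  8.9 10.9]
24 1 x [3.6 3.6 3.6]
36 48 x [2.2 3.  3.4]
48 113 x [2.3 3.3 4.3]
60 345 x [-5.6 -3.6 -1.5]
72 111 x [1.3 1.5 1.7]
84 143 x [1.3 1.5 1.7]
96 6 x [1.3 1.4 1.4]
  obj [-27.5 127.2]
  obj [-103.3   89.3]
top now 125
0 3 x [17.3 18.3 20.8]
12 2 x [15.2 16.1 17. ]
24 1 x [10.6 10.6 10.6]
36 1 x [12.2 12.2 12.2]
48 10 x [4.7 6.8 7.8]
60 13 x [-5.2 -1.1 -0.1]
72 17 x [-4.   3.1  3.9]
84 16 x [2.  2.6 3.5]
96 39 x [2.2 3.1 3.8]
108 23 x [2.1 2.9 3.5]
  obj [-26.6 126.9]
  obj [-102.2   88.5]
top start 255
0 46 x [16.8 18.9 21.3]
60 56 x [-5.4 -2.6 -0.2]
72 45 x [-4.9  2.8  4.3]
84 40 x [2.2 3.2 3.9]
96 47 x [2.  2.9 4. ]
108 21 x [2.3 2.7 3.6]
  obj [-26.3 127. ]
  obj [-102.    88.5]
```

View pics/w8.png

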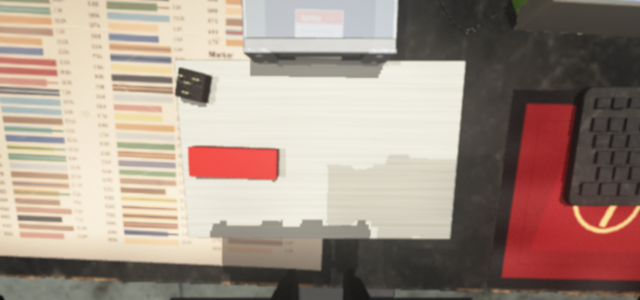

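The flap plane reads x≈1.3–3 over z 72–120, the same as at the start, so it is shut. The relay and long carton are within about 1 mm. Points seen through the slit at z 36–58 look like the carton in the box, so I'll check those once more and hand in if they hold.

```bash
python3 -c "
from h import *
for c in('wrist','top'):
  im,W=cloud(c);h=hop(W);m=(abs(h[...,1])<60)&(h[...,0]>0.5)&(h[...,0]<130)&(W[...,2]>20)&(W[...,2]<66)
  P=np.c_[h[m],W[m][:,2]];print(c,len(P),'z',np.percentile(P[:,2],[5,25,50,75,95]).round(1),'y',np.percentile(P[:,1],[2,50,98]).round(1))
  a=P[np.argsort(P[:,1])];print(a[::max(1,len(a)//12)].round(1).tolist())
W0=np.load('top0.npy');d=np.linalg.norm(W[170:315,120:300]-W0[170:315,120:300],axis=-1);print('tape/spanner region cells changed >8mm',np.nansum(d>8))
"
```

```text
wrist 138 z [40.3 47.8 52.2 53.8 55. ] y [-21.2   2.1  25.5]
[[3.8, -22.3, 52.4], [2.0, -18.1, 50.2], [2.3, -14.8, 55.4], [2.5, -10.6, 53.8], [2.4, -6.4, 47.0], [3.5, -3.2, 53.7], [3.6, 1.1, 53.0], [2.5, 5.3, 54.0], [2.8, 8.7, 43.5], [2.8, 12.8, 51.4], [3.7, 17.0, 51.7], [3.3, 20.7, 39.5], [3.1, 24.6, 48.4]]
top 14 z [22.2 43.4 51.7 53.2 58.7] y [16.3 24.1 26.8]
[[8.5, 16.3, 50.5], [6.1, 16.5, 50.3], [5.7, 19.2, 52.6], [6.0, 20.4, 60.8], [6.0, 21.4, 51.6], [8.0, 21.5, 53.4], [8.4, 23.7, 52.4], [4.9, 24.5, 56.3], [16.4, 26.0, 22.4], [10.2, 26.1, 36.6], [14.0, 26.2, 22.0], [6.2, 26.2, 51.7], [11.5, 26.6, 41.1], [7.1, 26.9, 57.6]]
tape/spanner region cells changed >8mm 876
```

The carton's top face is at z≈53 and y −22 to 26, so it lies flat on the box floor. The arm is clear, so I'm handing in.

```bash
python3 -c "
from cell import env
print(env.job_done(),env.state()['t'])"
```

```text
the job is handed in; nothing more can be done
the job is handed in; nothing more can be done
```

I pushed the bulb carton through the flap and it dropped into the catch box. I handed the job in at about 12 s; no verdict was reported.

I set the fingers slightly apart and used only their outsides. They pushed the carton sideways to the middle, which also squared it up, then forward from behind through the flap. After that I drew the arm back and up.

**What the last checks showed:**
- **Carton:** the feed table is empty. Through the slit under the flap, a flat top shows at z ≈ 53 mm, y about −22 to 26 mm, which fits the carton lying flat on the box floor.
- **Flap:** it hangs in the same plane as at the start, so it is shut.
- **Long carton and relay:** both are within about 1 mm of where they stood.
- **Forces:** the wrist force was about 1 N or less at the end of every move.

**Not confirmed:**
- **The drop:** the gripper hid the carton in the doorway, so I did not see the flap open or the carton fall.
- **Tape roll and spanner:** a rough depth comparison of their area found 876 of about 26,000 pixels changed by more than 8 mm. I did not look into it. It may be depth noise at edges or the arm in view, as the arm only crossed that side about 210 mm above the desk.

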